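# Uncouple the drive rod of a flask shaker and hold it off its ball

## Task

The crank ball of this flask shaker is due for greasing. Swing the blue drive guard up by its handle until it rests back on its stop and stays there by itself, then pull the red spring-loaded locking sleeve fully back along the drive rod, away from the ball, and with the sleeve drawn lift the rod's socket off the ball. Finish while still holding the rod still in the gripper, its socket at least 60 mm above the ball and the guard still open, and do not disturb the beaker, funnel, grease jar or clamp standing on and around the machine.

Things in the scene. Friction and masses are not known exactly. Their poses are not given: they have to be found in the camera images.
- shaker: Bench flask shaker, fixed: white base 270 mm (its x) by 650 mm (its y, -460 to +190), deck 60 mm high. Origin on the bench under the drive rod's line; y runs along the rod from the flask platform (flasks up to 205 mm high at y below -220 mm) to the crank and guard hinge, x away from the control panel, z up. Ball at (0, 60, 105) mm, rod pivot at (0, -160, 105) mm.
- guard (a joint): Angle of the blue sheet-metal drive guard, rad: 0 closed (start), 1.8 on its stop. A hood 136 mm wide (shaker x), 200 mm long (shaker y -45 to +155), top 140 mm high, 0.45 kg; damped hinge along shaker x at its +y end, so the -y end swings up and over towards +y. Let go below 1.4 rad it falls shut, above that it sinks onto its stop. About 4 N at the handle lifts it.
- guard_handle (a point): Middle of the bar of the black bow handle on the guard, near its free end: bar 14 mm wide (along shaker x), 12 mm thick, 64 mm long (along y), 35 mm above the guard's top. Closed: 175 mm above the bench, 165 mm to the -y side of the hinge line and 75 mm above it. Moves on an arc about the hinge line. Pinched across its 14 mm width, the bar can turn between the fingers. Axes turn with the guard.
- guard_hinge (a point): Point on the guard's hinge line (which runs along the shaker's x), at its middle, 100 mm above the bench.
- rod_pivot (a point): Pivot of the drive rod in the clevis at the flask platform, 105 mm above the bench; the rod swings up about an axis along the shaker's x through this point.
- rod (a joint): Angle of the drive rod about its pivot, rad: 0 when level with its socket on the ball (at the start), grows as the socket end is lifted, 0.7 at the most. Rod, socket and sleeve weigh about 0.45 kg together; the rod drops back when let go.
- sleeve (a joint): Travel of the red locking sleeve along the drive rod, m: 0 forward and locked (start), 0.018 fully drawn back towards the rod pivot. A spring pushes it forward: 4 N at the start of the pull, 9 N fully drawn. Its two fork tines reach under the ball and hold the socket down until it is drawn at least 0.014; let go, it springs forward.
- sleeve_grip (a point): Centre of the red sleeve's square gripping part: 28 mm wide (along shaker x), 28 mm high, 35 mm long along the rod, with a flange 35 mm wide and 5 mm thick at its rear (pivot) end, 20 mm behind this point. At the start 167 mm from the pivot, 105 mm above the bench, 45 mm above the deck, hidden under the closed guard. Moves with the sleeve and the rod.
- socket (a point): Centre of the square aluminium socket head (32 x 32 mm, from 6 mm below to 16 mm above this point) at the free end of the drive rod, 220 mm from the rod pivot; it coincides with the ball's centre while coupled.
- ball (a point): Centre of the 20 mm steel ball on the stud of the crank, 105 mm above the bench; fixed.
- beaker: Glass beaker, 72 mm across, 95 mm high, loose on the bench; origin at the centre of its underside. Not to be disturbed.
- funnel: Steel funnel standing mouth down, 74 mm across at the foot, 90 mm high, loose; origin at the centre of its foot. Not to be disturbed.
- grease: Grease jar, white with a yellow label and black cap, 56 mm across, 50 mm high, loose on the shaker's deck beside the guard, on the control panel side; origin at the centre of its underside. Not to be disturbed.
- clamp: Steel retort clamp lying flat, about 185 mm long along its x, 54 mm wide, up to 43 mm high, loose; origin under its middle. Not to be disturbed.

How it is judged:
By the outcome, as a careful person would: the job done as asked, in the order asked, and still so for the second after the job is handed in, while the arm keeps its last pose, push and grip.
It also fails if it takes over 58 s, if anything falls off the work surface, if the arm or the gripper's body presses on something with over 40 N, if the wrist force passes 120 N, or if a joint passes its speed limit or range.

## Robot

A 6-joint arm with a two-finger parallel gripper is mounted at the origin on the work surface. World frame = base frame: x ahead of the robot, y to its left, z up, the work surface at z = 0. Lengths are in mm, angles in rad, forces in N, time in s.
With the tool pointing down it reaches from about 300 to 775 mm from the base axis. Payload 14.6 kg.
Tool frame: the origin (TCP) lies at the very end of the fingers, on their centre line; the grasp point (between the pads) lies 19 mm behind it; z points along the fingers, y is the line along which they close (so a half turn about z gives the same grasp; the last joint's range is limited). The gripper opens to 94 mm and grips with 3 to 60 N. Pads are 16 mm wide; open, the fingers measure 119 mm over their backs; the gripper's body (75 mm by 177 mm) begins 78 mm behind the grasp point.
Start: joints at [-1.234, 0.3, 1.521, -0, 1.321, -0.067], TCP at [216.096, -505.759, 205.446] pointing down, gripper open.
Joint ranges: [-3.03, 3.03], [-0.79, 2.21], [0.23, 2.52], [-1.04, 4.18], [0, 3.07], [-2.55, 2.55]. Speed limits (rad/s): [2.22, 2.22, 2.57, 3.14, 3.14, 3.14].

## Interface

Orientations are given as [roll, pitch, yaw] about the fixed x, y, z axes, in that order (R = Rz(yaw) Ry(pitch) Rx(roll)).
In Python, from cell import read_state, viewer, manip, models gives the robot as it stands.
- The arm moves only by the tool carry_out, never from a script. Its argument "deltas" is a list of rows, each an object with "dp": the shift along the tool's x, y, z in mm, a list of three; "roll": the turn about the tool's z in degrees; "gripper": the opening, from -1 (shut) to 1 (fully open), so that 0 is half open. In form: [{"dp": [tx, ty, tz], "roll": roll, "gripper": gripper}, ...]. A call has 1 to 12 rows; each row is the pose to reach, as a shift and turn from the pose commanded when the call began, along the tool's axes at that moment; what a row does not reach only later rows make up. A row lasts 1/12 s, in which the tool goes at most 41.7 mm and 7.16 degrees, less where a joint would pass 70% of its speed; a pose out of reach is approached as far as the arm can. A call with a gripper value outside its range is refused whole. The fingers move at their own pace and stop on an object; "newtons" is the grip in N (left out, the last holds). Time passes only in rows, so rows that repeat a pose let the fingers close. It gives the time, the measured TCP pose, the force, the opening and the grip force at its end, in the units of the state.
- read_state(): the state, without advancing time (a new reading comes with each control period).
- viewer.camera(name): name is "side" or "top" or "wrist"; returns the picture (480x640x3 uint8, red, green, blue); there is no depth.
- viewer.camera_params(name): a dict with "fovy" (degrees; the focal length in pixels is half the picture's height over the tangent of half this angle, whatever the lens; pixels are square), "cx", "cy" (the principal point, pixels), "k1" (the pictures are not rectified: a ray, as slopes to the right and down, at radius r is drawn at 1 + k1 r^2 times it, then the intrinsics apply), "eye" and "attitude" of the camera in the world; the wrist camera has in their place "T_tool_cam" (4x4, takes a point from camera to tool coordinates, whose origin is the TCP and whose axes are the flange's). Camera axes: x right, y up, looking along -z (the intrinsics and any distortion apply to the point x, -y, -z); pixel columns grow to the right and rows downward; lengths in mm; the calibration is good to about 2 mm. A picture is of the moment at which its call begins: read the wrist's pose just before it. camera_params takes no time and is no camera call.
- manip.sign_off(): hands the job in; it is judged then, once.
Trained networks look in the newest picture that a camera, given by its name, has taken for a name from the list of things; names that differ only in an ending like _2 or _b are one class to them, and where a whole thing is asked for, a point or a joint stands for the part that bears it (a point fixed in the world has none). Each returns a list of dicts, best first, with "p" (0 to 1); they miss things now and then, are a little off and sometimes report something else, mostly with a low value. They report only what shows in the picture. A call takes as long as a camera call.
- models.cut_out(camera, label): "region" (480x640 bool, what is visible of it) and "box" ([left, top, right, bottom] in pixels, round what is visible of it).
The state is a dict: "clock": time; "joints": joint angles; "qd": joint speeds; "effort": joint torques, N m; "eef_pos": TCP position; "eef_rot": TCP orientation; "wrist_force": force on the tool from outside, world axes, zero at the start; "moment": the same for the moment, N m; "finger_gap": finger opening in mm; "finger_force": force on a finger pad.
Only numpy, scipy, OpenCV 4.12 (cv2) and the standard library are available. Lean on these libraries where they do the work, as an engineer would, in place of code of your own. Each camera call takes 0.05 s, during which the arm holds its last target. There are 200 camera calls.

## Working session

There is one attempt and no reset: what is moved stays moved. The work goes in short steps, Python scripts to look and compute and a tool call to move; the robot and the scene stay as the last step left them, time stands still between calls to the robot, and variables do not carry over. Pictures are saved under pics/ and viewed, at most 10 in all, crops included, and the job is handed in when it is done.

Besides the shell and the picture viewer there is one more tool, called after "Call:" as a command line: name --argument value ..., lists and objects as JSON in quotes. carry_out: Moves the arm, as the interface text tells. Its arguments: {"type":"object","properties":{"deltas":{"type":"array"},"newtons":{"type":"number"}},"required":["deltas"]}

```bash
mkdir -p pics; ls
python3 - <<'E'
from cell import read_state, viewer, manip, models
import cv2, numpy as np
s=read_state(); print({k:np.round(v,3).tolist() for k,v in s.items()})
for c in ["side","top","wrist"]:
    print(c,viewer.camera_params(c))
a=[viewer.camera(c) for c in ["side","top"]]
cv2.imwrite("pics/top.png",a[1][:,:,::-1]); cv2.imwrite("pics/side.png",a[0][:,:,::-1])
for c in ["side","top"]:
  for l in ["shaker","guard","guard_handle","beaker","funnel","grease","clamp"]:
    print(c,l,[(round(d['p'],2),np.round(d['box']).tolist()) for d in models.cut_out(c,l)][:2])
E
```

```text
pics
{'clock': 0.0, 'joints': [-1.234, 0.3, 1.522, -0.0, 1.321, -0.067], 'qd': [-0.001, 0.001, 0.0, -0.001, 0.001, 0.001], 'effort': [0.001, -53.18, -35.274, 0.071, 0.024, -0.0], 'eef_pos': [215.989, -505.525, 204.875], 'eef_rot': [-3.14, -0.0, 0.404], 'wrist_force': [0.176, 0.661, -0.183], 'moment': [-0.029, -0.023, 0.017], 'finger_force': 0.0, 'finger_gap': 94.448}
side {'fovy': 48.53798555668133, 'cx': 329.6743063861696, 'cy': 236.61185199388842, 'k1': 0.022367888091122667, 'eye': array([194.99904142, 480.14969867, 533.45624436]), 'attitude': array([ 1.01906234, -0.01282416, -2.48394441])}
top {'fovy': 49.60784071651489, 'cx': 319.2150992152849, 'cy': 231.7812641923654, 'k1': 0.0031523230371509206, 'eye': array([452.31928257, -49.11295582, 819.86973474]), 'attitude': array([ 0.17924421,  0.03714654, -1.59433697])}
wrist {'fovy': 60.41494413880124, 'cx': 327.38932629517757, 'cy': 243.719554593333, 'k1': -0.07976095066378926, 'T_tool_cam': array([[ 4.80061752e-04,  9.63281432e-01,  2.68493299e-01,
         7.83374528e+01],
       [ 9.99999881e-01, -4.86718998e-04, -4.17676002e-05,
 
[... 250 characters left out ...]
0, 327.0]), (0.31, [226.0, 247.0, 268.0, 280.0])]
side guard_handle [(0.77, [291.0, 191.0, 454.0, 325.0])]
side beaker [(0.56, [375.0, 170.0, 408.0, 198.0])]
side funnel [(0.64, [347.0, 192.0, 355.0, 213.0])]
side grease [(0.94, [402.0, 271.0, 446.0, 323.0])]
side clamp [(0.69, [228.0, 248.0, 268.0, 280.0])]
top shaker [(0.57, [244.0, 161.0, 636.0, 431.0]), (0.4, [495.0, 146.0, 560.0, 203.0])]
top guard [(0.87, [270.0, 193.0, 445.0, 324.0])]
top guard_handle [(0.65, [270.0, 193.0, 442.0, 325.0])]
top beaker [(0.67, [495.0, 144.0, 558.0, 204.0])]
top funnel [(0.94, [426.0, 154.0, 473.0, 196.0])]
top grease [(0.72, [323.0, 315.0, 369.0, 357.0])]
top clamp [(0.96, [300.0, 120.0, 411.0, 175.0])]
```

View pics/top.png

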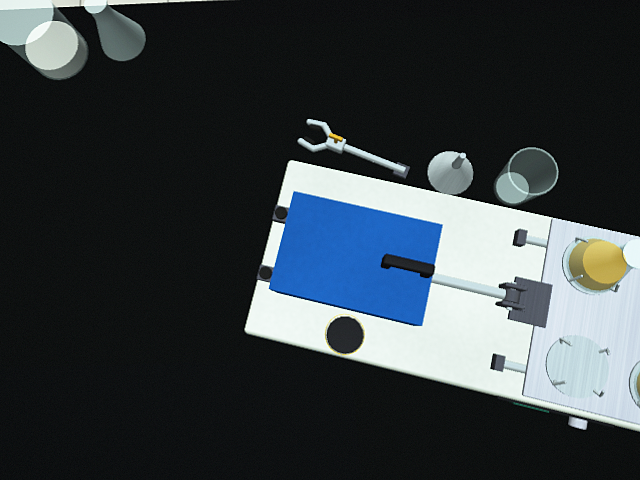

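View pics/side.png

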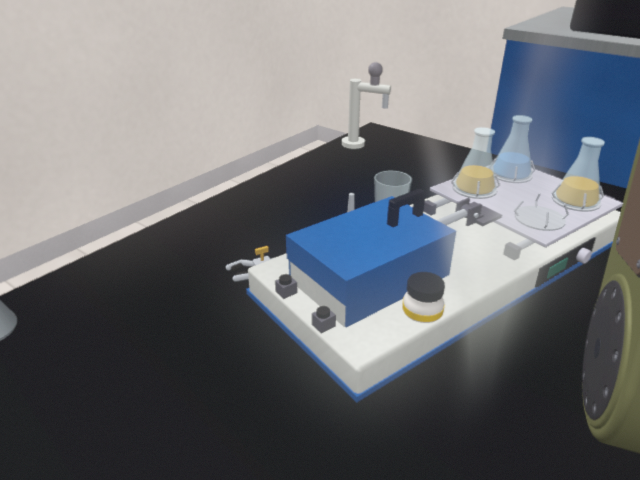

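The top view shows the shaker with its hinge end at the left, deck corners at about (290,160) and (247,333). The guard's top corners are near (293,192), (442,225), (421,325) and (270,291), and the handle bar runs from (383,260) to (433,271). In the side view the handle is at about (408,205), with the jar beside the guard. I'll fit the shaker's pose to these points.

```bash
cat > h.py <<'E'
import numpy as np
from cell import read_state, viewer, manip, models
from scipy.spatial.transform import Rotation as Ro
from scipy.optimize import least_squares
def proj(cam,P,st=None):
    c=viewer.camera_params(cam); P=np.atleast_2d(P).astype(float)
    if cam=="wrist":
        Rt=Ro.from_euler('xyz',st['eef_rot']); q=Rt.inv().apply(P-st['eef_pos'])
        T=c['T_tool_cam']; q=(q-T[:3,3])@T[:3,:3]
    else: q=Ro.from_euler('xyz',c['attitude']).inv().apply(P-c['eye'])
    f=240/np.tan(np.radians(c['fovy']/2)); u=q[:,0]/-q[:,2]; v=-q[:,1]/-q[:,2]
    k=1+c['k1']*(u*u+v*v); return np.c_[c['cx']+f*k*u,c['cy']+f*k*v]
def w(p,s):  # shaker -> world
    x,y,a=p; s=np.atleast_2d(s).astype(float); return np.c_[x+np.cos(a)*s[:,0]-np.sin(a)*s[:,1],y+np.sin(a)*s[:,0]+np.cos(a)*s[:,1],s[:,2]]
E
python3 - <<'E'
from h import *
import cv2
m=[r for r in models.cut_out("top","guard")] if 0 else None
img=viewer.camera("top"); 
S=np.array([[135,190,60],[-135,190,60],[68,155,140],[68,-45,140],[-68,-45,140],[-68,155,140],[0,17,175],[0,-47,175]])
U=np.array([[290,160],[246,333],[293,192],[442,225],[421,325],[270,291],[383,260],[434,271]])
r=least_squares(lambda p:(proj("top",w(p,S))-U).ravel(),[450,0,-.23],x_scale=[10,10,.1],loss='soft_l1')
p=r.x; print(p, np.degrees(p[2])); print(np.round(proj("top",w(p,S))-U,1))
print(np.round(proj("side",w(p,S))))
for n,s in dict(handle=[0,-15,175],hinge=[0,150,100],sleeve=[0,7,105],ball=[0,60,105],pivot=[0,-160,105]).items(): print(n,np.round(w(p,s),1))
E
```

```text
[ 5.27256770e+02 -1.27336737e+02 -2.52489157e-01] -14.466563089107918
[[-3.3 -1. ]
 [-3.6  1.1]
 [ 1.2  0. ]
 [-1.2 -1.1]
 [-0.2  0.6]
 [-0.2 -0.6]
 [ 3.5  0. ]
 [ 3.5  0.5]]
[[245. 268.]
 [359. 372.]
 [287. 235.]
 [390. 196.]
 [455. 231.]
 [348. 281.]
 [393. 204.]
 [424. 192.]]
handle [[ 523.5 -141.9  175. ]]
hinge [[564.7  17.9 100. ]]
sleeve [[ 529.  -120.6  105. ]]
ball [[542.2 -69.2 105. ]]
pivot [[ 487.3 -282.3  105. ]]
```

Call:
carry_out --deltas '[{"dp": [0, 0, -40], "roll": 0, "gripper": 0.2}, {"dp": [0, 0, -80], "roll": -6, "gripper": 0.2}, {"dp": [15, -8, -95], "roll": -12, "gripper": 0.2}, {"dp": [45, -23, -95], "roll": -18, "gripper": 0.2}, {"dp": [80, -41, -95], "roll": -24, "gripper": 0.2}, {"dp": [115, -58, -95], "roll": -30, "gripper": 0.2}, {"dp": [150, -76, -95], "roll": -36, "gripper": 0.2}, {"dp": [185, -94, -95], "roll": -42, "gripper": 0.2}, {"dp": [220, -112, -95], "roll": -48, "gripper": 0.2}, {"dp": [255, -129, -95], "roll": -52.4, "gripper": 0.2}, {"dp": [285, -144, -95], "roll": -52.4, "gripper": 0.2}, {"dp": [300, -152, -95], "roll": -52.4, "gripper": 0.2}]' --newtons 40

```text
clock: 1.85
eef_pos: [434.0, -245.4, 300.6]
eef_rot: [3.141, -0.0, 1.321]
wrist_force: [-0.9, -0.2, 0.9]
finger_gap: 56.3
finger_force: 0.0
```

```bash
cat >> h.py <<'E'
P0=np.array([527.26,-127.34,-.2525])
def go(p,s):  # tool-frame delta from measured TCP to shaker point s (TCP there)
    st=read_state(); R=Ro.from_euler('xyz',st['eef_rot'])
    d=R.inv().apply(w(p,s)[0]-st['eef_pos'])
    tx=R.as_matrix()[:2,0]; yaw=np.arctan2(tx[1],tx[0]); want=p[2]+np.pi/2
    return np.round(d,1), "roll %.1f"%-np.degrees(want-yaw), np.round(st['eef_pos'],1), "t %.2f"%st['clock'], "gap %.1f"%st['finger_gap'], 'F',np.round(st['wrist_force'],1), np.round(st['joints'],2)
E
python3 - <<'E'
from h import *
print(go(P0,[0,-10,260]))
E
```

```text
(array([127.4,  61.2,  40.7]), 'roll 0.2', array([ 434. , -245.4,  300.6]), 't 1.85', 'gap 56.3', 'F', array([-0.9, -0.2,  0.9]), array([-0.59,  0.13,  1.51,  0.  ,  1.5 , -0.34]))
```

Call:
carry_out --deltas '[{"dp": [35, 17, 0], "roll": 0, "gripper": 0}, {"dp": [70, 34, 10], "roll": 0.2, "gripper": 0}, {"dp": [105, 51, 25], "roll": 0.2, "gripper": 0}, {"dp": [127.4, 61.2, 40], "roll": 0.2, "gripper": 0}, {"dp": [127.4, 61.2, 40], "roll": 0.2, "gripper": 0}, {"dp": [127.4, 61.2, 40], "roll": 0.2, "gripper": 0}]'

```text
clock: 2.35
eef_pos: [523.5, -139.1, 259.7]
eef_rot: [-3.14, -0.0, 1.317]
wrist_force: [-0.4, -0.4, 1.1]
finger_gap: 46.9
finger_force: 0.0
```

Run:
```python
from h import *
import cv2
st=read_state(); img=viewer.camera("wrist"); cv2.imwrite("pics/w1.png",img[:,:,::-1])
print(go(P0,[0,-10,156]))
print(np.round(proj("wrist",w(P0,[[0,22,181],[0,-42,181],[7,-10,181],[-7,-10,181],[68,155,140],[68,-45,140],[-68,-45,140],[-68,155,140],[0,-160,105]]),st)))
```

```text
(array([  3.3,   0.7, 104.5]), 'roll -0.2', array([ 523.3, -140.1,  260.5]), 't 2.40', 'gap 47.5', 'F', array([ 0.6, -1. , -0.2]), array([-0.33,  0.24,  1.46, -0.  ,  1.43, -0.07]))
[[328. 201.]
 [328. 296.]
 [339. 250.]
 [317. 250.]
 [431.  -7.]
 [417. 279.]
 [240. 279.]
 [225.  -7.]
 [328. 381.]]
```

View pics/w1.png

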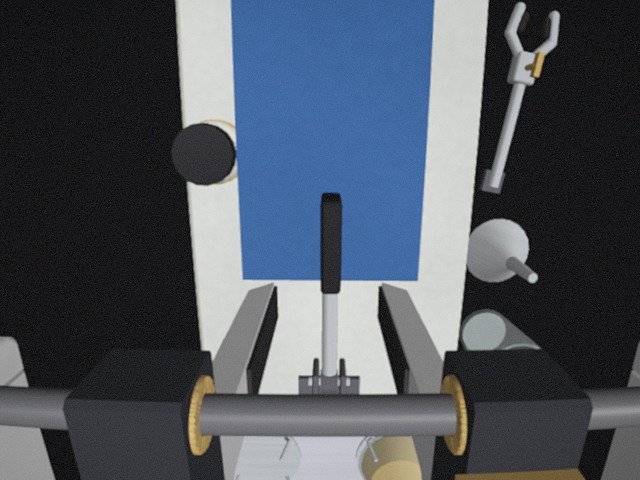

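The bar is at columns 321–341, rows 194–293, about 2 mm to shaker +x of the prediction. I'll correct for that, descend and pinch it.

Call:
carry_out --deltas '[{"dp": [5, 2.4, 35], "roll": -0.2, "gripper": 0}, {"dp": [5, 2.4, 70], "roll": -0.2, "gripper": 0}, {"dp": [5, 2.4, 95], "roll": -0.2, "gripper": 0}, {"dp": [5, 2.4, 104], "roll": -0.2, "gripper": 0}, {"dp": [5, 2.4, 104], "roll": -0.2, "gripper": 0}, {"dp": [5, 2.4, 104], "roll": -0.2, "gripper": -1}, {"dp": [5, 2.4, 104], "roll": -0.2, "gripper": -1}, {"dp": [5, 2.4, 104], "roll": -0.2, "gripper": -1}, {"dp": [5, 2.4, 104], "roll": -0.2, "gripper": -1}, {"dp": [5, 2.4, 104], "roll": -0.2, "gripper": -1}, {"dp": [5, 2.4, 104], "roll": -0.2, "gripper": -1}]' --newtons 25

```text
clock: 3.32
eef_pos: [526.4, -135.7, 157.1]
eef_rot: [-3.14, 0.0, 1.318]
wrist_force: [-7.0, 1.0, 1.6]
finger_gap: 14.2
finger_force: 25.0
```

Run:
```python
from h import *
P1=[528.9,-127.7,-.2525]
print(go(P1,[0,-10,156]),read_state()['finger_force'])
dy,dz=-163,75   # handle rel. hinge (gripped 2 mm towards hinge)
for f in np.arange(0,1.81,.15):
    c,s=np.cos(f),np.sin(f); print("%.2f"%f, np.round([dy*c+dz*s-dy, 0, -(-dy*s+dz*c-dz)],1))
```

```text
(array([-1.6,  0.4,  1.1]), 'roll 0.0', array([ 526.4, -135.7,  157.1]), 't 3.32', 'gap 14.2', 'F', array([-7. ,  1. ,  1.6]), array([-0.32,  0.33,  1.6 , -0.  ,  1.22, -0.07])) 24.995753467082977
0.00 [ 0.  0. -0.]
0.15 [ 13.    0.  -23.5]
0.30 [ 29.4   0.  -44.8]
0.45 [ 48.8   0.  -63.4]
0.60 [ 70.8   0.  -78.9]
0.75 [ 94.9   0.  -91. ]
0.90 [120.4   0.  -99.3]
1.05 [ 147.     0.  -103.7]
1.20 [ 173.8    0.  -104.1]
1.35 [ 200.5    0.  -100.5]
1.50 [226.3   0.  -92.9]
1.65 [250.7   0.  -81.6]
1.80 [273.1   0.  -66.7]
```

Call:
carry_out --deltas '[{"dp": [6, -0.5, -12], "roll": 0, "gripper": -1}, {"dp": [13, -0.5, -23.5], "roll": 0, "gripper": -1}, {"dp": [21, -0.5, -34.5], "roll": 0, "gripper": -1}, {"dp": [29.4, -0.5, -44.8], "roll": 0, "gripper": -1}, {"dp": [39, -0.5, -54.5], "roll": 0, "gripper": -1}, {"dp": [48.8, -0.5, -63.4], "roll": 0, "gripper": -1}, {"dp": [59.5, -0.5, -71.6], "roll": 0, "gripper": -1}, {"dp": [70.8, -0.5, -78.9], "roll": 0, "gripper": -1}, {"dp": [82.6, -0.5, -85.3], "roll": 0, "gripper": -1}, {"dp": [94.9, -0.5, -91], "roll": 0, "gripper": -1}, {"dp": [94.9, -0.5, -91], "roll": 0, "gripper": -1}]'

```text
clock: 4.23
eef_pos: [551.4, -41.8, 249.0]
eef_rot: [3.138, -0.0, 1.32]
wrist_force: [6.8, -1.5, -1.9]
finger_gap: 14.1
finger_force: 25.0
```

Call:
carry_out --deltas '[{"dp": [12.5, 0.3, -4.5], "roll": 0, "gripper": -1}, {"dp": [25.5, 0.3, -8.3], "roll": 0, "gripper": -1}, {"dp": [38.6, 0.3, -11], "roll": 0, "gripper": -1}, {"dp": [52.1, 0.3, -12.7], "roll": 0, "gripper": -1}, {"dp": [65.5, 0.3, -13.4], "roll": 0, "gripper": -1}, {"dp": [78.9, 0.3, -13.1], "roll": 0, "gripper": -1}, {"dp": [92.3, 0.3, -11.8], "roll": 0, "gripper": -1}, {"dp": [105.6, 0.3, -9.5], "roll": 0, "gripper": -1}, {"dp": [118.6, 0.3, -6.2], "roll": 0, "gripper": -1}, {"dp": [131.4, 0.3, -1.9], "roll": 0, "gripper": -1}, {"dp": [143.8, 0.3, 3.3], "roll": 0, "gripper": -1}, {"dp": [143.8, 0.3, 3.3], "roll": 0, "gripper": -1}]'

```text
clock: 5.23
eef_pos: [588.4, 97.5, 246.1]
eef_rot: [3.135, -0.002, 1.32]
wrist_force: [15.3, -1.5, 6.4]
finger_gap: 13.6
finger_force: 25.0
```

Call:
carry_out --deltas '[{"dp": [12, 1, 5.9], "roll": 0, "gripper": -1}, {"dp": [23.5, 1, 13], "roll": 0, "gripper": -1}, {"dp": [23.5, 1, 13], "roll": 0, "gripper": -1}, {"dp": [23.5, 1, 13], "roll": 0, "gripper": 0}, {"dp": [23.5, 1, 13], "roll": 0, "gripper": 0}, {"dp": [23.5, 1, 13], "roll": 0, "gripper": 0}, {"dp": [23.5, 1, 13], "roll": 0, "gripper": 0}, {"dp": [23.5, 1, 13], "roll": 0, "gripper": 0}, {"dp": [23.5, 1, 13], "roll": 0, "gripper": 0}]'

```text
clock: 5.98
eef_pos: [593.1, 117.8, 231.1]
eef_rot: [-3.141, 0.0, 1.318]
wrist_force: [0.3, -0.5, -0.8]
finger_gap: 46.1
finger_force: 0.0
```

Run:
```python
from h import *
import cv2
img=viewer.camera("side"); cv2.imwrite("pics/s2.png",img[:,:,::-1])
P1=[528.9,-127.7,-.2525]
print(go(P1,[0,7,86]))
```

```text
(array([-246.7,   -0.7,  145.1]), 'roll -0.0', array([593.1, 117.8, 231.1]), 't 6.03', 'gap 46.6', 'F', array([-0.6, -0.6,  0.1]), array([0.14, 0.41, 1.32, 0.  , 1.42, 0.39]))
```

View pics/s2.png

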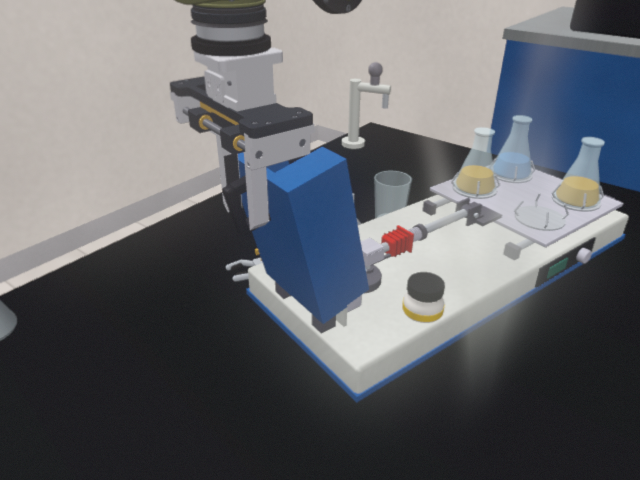

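The guard rests open by itself, and the red sleeve is now exposed at about (397,241). I'll retreat up and over, then go above the sleeve.

Call:
carry_out --deltas '[{"dp": [0, 0, -35], "roll": 0, "gripper": 0}, {"dp": [0, 0, -70], "roll": 0, "gripper": 0}, {"dp": [0, 0, -104], "roll": 0, "gripper": 0}, {"dp": [0, 0, -108], "roll": 0, "gripper": 0}, {"dp": [-40, 0, -108], "roll": 0, "gripper": 0}, {"dp": [-80, 0, -108], "roll": 0, "gripper": 0}, {"dp": [-120, 0, -108], "roll": 0, "gripper": 0}, {"dp": [-160, 0, -108], "roll": 0, "gripper": 0}, {"dp": [-200, 0, -108], "roll": 0, "gripper": 0}, {"dp": [-235, -0.7, -85], "roll": 0, "gripper": 0}, {"dp": [-246.7, -0.7, -50], "roll": 0, "gripper": 0}, {"dp": [-246.7, -0.7, -20], "roll": 0, "gripper": 0}]'

```text
clock: 7.03
eef_pos: [529.8, -123.6, 249.6]
eef_rot: [3.141, 0.0, 1.315]
wrist_force: [0.9, 0.6, -0.2]
finger_gap: 47.1
finger_force: 0.0
```

Call:
carry_out --deltas '[{"dp": [0, 0, 30], "roll": 0, "gripper": 0}, {"dp": [0, 0, 50], "roll": 0, "gripper": 0}, {"dp": [0, 0, 50], "roll": 0, "gripper": 0}, {"dp": [0, 0, 50], "roll": 0, "gripper": 0}]'

```text
clock: 7.37
eef_pos: [530.7, -120.8, 201.1]
eef_rot: [-3.14, -0.0, 1.318]
wrist_force: [0.1, 0.2, 0.2]
finger_gap: 46.9
finger_force: 0.0
```

Run:
```python
from h import *
import cv2
st=read_state(); img=viewer.camera("wrist"); cv2.imwrite("pics/w2.png",img[:,:,::-1])
P1=[528.9,-127.7,-.2525]
print(go(P1,[0,7,86]))
for l in ["sleeve","socket"]: print(l,[(round(d['p'],2),d['box']) for d in models.cut_out("wrist",l)][:2])
print(np.round(proj("wrist",w(P1,[[14,24,119],[-14,24,119],[-17,-13,122],[17,-13,122],[16,44,121],[-16,44,121],[0,-160,105]]),st)))
viewer.camera("side"); viewer.camera("top")
for c in ["side","top"]:
  for l in ["guard","beaker","funnel","grease","clamp"]:
    print(c,l,[(round(d['p'],2),np.round(d['box']).tolist()) for d in models.cut_out(c,l)][:1])
```

```text
(array([-1.000e-01, -7.000e-01,  1.163e+02]), 'roll 0.0', array([ 531.3, -120.9,  202.3]), 't 7.42', 'gap 47.0', 'F', array([ 0.4, -0.6,  0.2]), array([-0.29,  0.29,  1.54, -0.  ,  1.31, -0.04]))
sleeve [(0.78, [301.2, 199.0, 350.6, 286.4])]
socket [(0.62, [300.2, 147.6, 356.1, 453.8])]
[[349. 227.]
 [306. 227.]
 [302. 282.]
 [353. 282.]
 [353. 197.]
 [302. 197.]
 [327. 443.]]
side guard [(0.84, [220.0, 125.0, 369.0, 320.0])]
side beaker [(0.73, [374.0, 171.0, 405.0, 217.0])]
side funnel []
side grease [(0.63, [400.0, 270.0, 446.0, 322.0])]
side clamp [(0.92, [225.0, 249.0, 261.0, 279.0])]
top guard []
top beaker [(0.87, [508.0, 146.0, 558.0, 188.0])]
top funnel [(0.74, [162.0, 141.0, 322.0, 299.0])]
top grease []
top clamp [(0.62, [300.0, 121.0, 364.0, 156.0])]
```

View pics/w2.png

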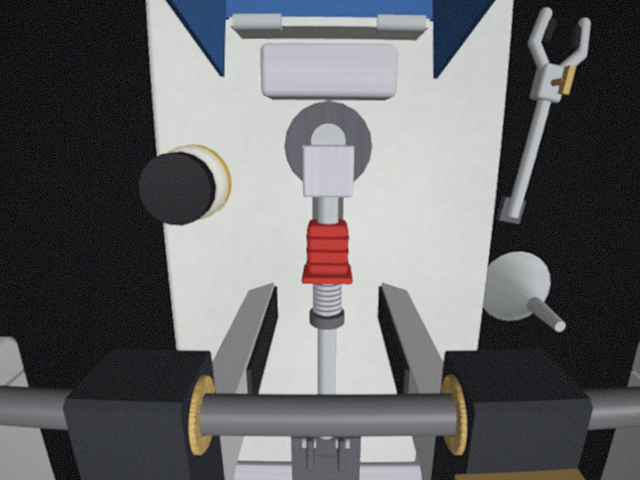

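The sleeve is at columns 303–352 with its flange at row 282, and the socket is at (328,170). Both match the model, so I'll descend and grip.

Call:
carry_out --deltas '[{"dp": [0, -0.7, 35], "roll": 0, "gripper": 0}, {"dp": [0, -0.7, 70], "roll": 0, "gripper": 0}, {"dp": [0, -0.7, 100], "roll": 0, "gripper": 0}, {"dp": [0, -0.7, 116], "roll": 0, "gripper": 0}, {"dp": [0, -0.7, 116], "roll": 0, "gripper": 0}, {"dp": [0, -0.7, 116], "roll": 0, "gripper": -1}, {"dp": [0, -0.7, 116], "roll": 0, "gripper": -1}, {"dp": [0, -0.7, 116], "roll": 0, "gripper": -1}, {"dp": [0, -0.7, 116], "roll": 0, "gripper": -1}, {"dp": [0, -0.7, 116], "roll": 0, "gripper": -1}]' --newtons 45

```text
clock: 8.95
eef_pos: [530.4, -120.7, 86.7]
eef_rot: [3.14, 0.0, 1.318]
wrist_force: [-4.1, 0.3, 5.7]
finger_gap: 28.2
finger_force: 45.0
```

Call:
carry_out --deltas '[{"dp": [-4, 0, 0], "roll": 0, "gripper": -1}, {"dp": [-8, 0, 0], "roll": 0, "gripper": -1}, {"dp": [-12, 0, 0], "roll": 0, "gripper": -1}, {"dp": [-15, 0, 0], "roll": 0, "gripper": -1}, {"dp": [-17, 0, 0], "roll": 0, "gripper": -1}, {"dp": [-18, 0, 0], "roll": 0, "gripper": -1}, {"dp": [-18, 0, 0], "roll": 0, "gripper": -1}, {"dp": [-18, 0, 0], "roll": 0, "gripper": -1}]'

```text
clock: 9.62
eef_pos: [526.1, -137.1, 86.6]
eef_rot: [3.141, -0.002, 1.318]
wrist_force: [-3.0, 9.3, 5.9]
finger_gap: 27.9
finger_force: 45.0
```

Run:
```python
from h import *
import cv2
P1=[528.9,-127.7,-.2525]
print(go(P1,[0,-11,86]))
a=viewer.camera("wrist")[130:330,200:460]; b=viewer.camera("side")[180:330,300:520]
cv2.imwrite("pics/w3.png",np.hstack([cv2.resize(a,(390,300)),cv2.resize(b,(410,300))])[:,:,::-1])
```

```text
(array([-1.2,  0.4,  0.6]), 'roll 0.0', array([ 526.1, -137.1,   86.6]), 't 9.62', 'gap 27.9', 'F', array([-3. ,  9.3,  5.9]), array([-0.32,  0.41,  1.66,  0.  ,  1.06, -0.07]))
```

View pics/w3.png

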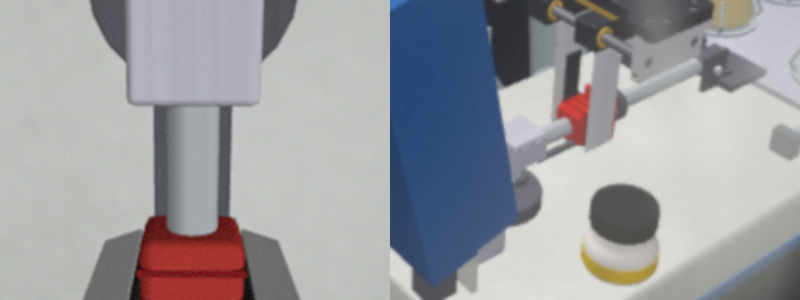

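Call:
carry_out --deltas '[{"dp": [-1, 0, 0], "roll": 0, "gripper": -1}, {"dp": [-2, 0, 0], "roll": 0, "gripper": -1}, {"dp": [-2.5, 0, 0], "roll": 0, "gripper": -1}, {"dp": [-2.5, 0, 0], "roll": 0, "gripper": -1}]'

```text
clock: 10.05
eef_pos: [525.8, -138.3, 86.7]
eef_rot: [3.141, -0.004, 1.319]
wrist_force: [-0.6, 18.2, 8.5]
finger_gap: 27.7
finger_force: 45.0
```

Run:
```python
from h import *
P1=[528.9,-127.7,-.2525]
print(go(P1,[0,-11,86]))
r=149
for f in np.arange(0,.421,.035): print("%.3f"%f, np.round([r*np.cos(f)-r,0,-r*np.sin(f)],1), round(220*np.sin(f),1))
```

```text
(array([0. , 0.4, 0.7]), 'roll 0.0', array([ 525.8, -138.3,   86.7]), 't 10.05', 'gap 27.7', 'F', array([-0.6, 18.2,  8.5]), array([-0.33,  0.41,  1.66,  0.  ,  1.06, -0.08]))
0.000 [ 0.  0. -0.] 0.0
0.035 [-0.1  0.  -5.2] 7.7
0.070 [ -0.4   0.  -10.4] 15.4
0.105 [ -0.8   0.  -15.6] 23.1
0.140 [ -1.5   0.  -20.8] 30.7
0.175 [ -2.3   0.  -25.9] 38.3
0.210 [ -3.3   0.  -31.1] 45.9
0.245 [ -4.4   0.  -36.1] 53.4
0.280 [ -5.8   0.  -41.2] 60.8
0.315 [ -7.3   0.  -46.2] 68.2
0.350 [ -9.    0.  -51.1] 75.4
0.385 [-10.9   0.  -56. ] 82.6
0.420 [-12.9   0.  -60.8] 89.7
```

At the stop: 18 mm of travel and the force has risen to 18 N. Lifting along the arc.

Call:
carry_out --deltas '[{"dp": [0, 0, -2.6], "roll": 0, "gripper": -1}, {"dp": [-0.1, 0, -5.2], "roll": 0, "gripper": -1}, {"dp": [-0.2, 0, -7.8], "roll": 0, "gripper": -1}, {"dp": [-0.4, 0, -10.4], "roll": 0, "gripper": -1}, {"dp": [-0.4, 0, -10.4], "roll": 0, "gripper": -1}]'

```text
clock: 10.47
eef_pos: [525.4, -139.4, 96.3]
eef_rot: [3.141, -0.003, 1.318]
wrist_force: [3.9, 9.7, -6.3]
finger_gap: 27.6
finger_force: 45.0
```

Call:
carry_out --deltas '[{"dp": [-0.7, 0, -5.2], "roll": 0, "gripper": -1}, {"dp": [-1.4, 0, -10.4], "roll": 0, "gripper": -1}, {"dp": [-2.3, 0, -15.5], "roll": 0, "gripper": -1}, {"dp": [-3.3, 0, -20.7], "roll": 0, "gripper": -1}, {"dp": [-4.5, 0, -25.7], "roll": 0, "gripper": -1}, {"dp": [-5.8, 0, -30.8], "roll": 0, "gripper": -1}, {"dp": [-7.3, 0, -35.8], "roll": 0, "gripper": -1}, {"dp": [-9, 0, -40.7], "roll": 0, "gripper": -1}, {"dp": [-10.9, 0, -45.6], "roll": 0, "gripper": -1}, {"dp": [-12.9, 0, -50.4], "roll": 0, "gripper": -1}, {"dp": [-12.9, 0, -50.4], "roll": 0, "gripper": -1}, {"dp": [-12.9, 0, -50.4], "roll": 0, "gripper": -1}]'

```text
clock: 11.47
eef_pos: [522.1, -151.8, 146.6]
eef_rot: [3.141, -0.003, 1.318]
wrist_force: [3.2, 9.9, -3.1]
finger_gap: 27.5
finger_force: 53.2
```

Run:
```python
from h import *
import cv2
P1=[528.9,-127.7,-.2525]
print(go(P1,[0,-24,86]))
a=viewer.camera("wrist")[80:380,140:500]; b=viewer.camera("side")[100:330,210:520]
cv2.imwrite("pics/w4.png",np.hstack([cv2.resize(a,(360,300)),cv2.resize(b,(404,300))])[:,:,::-1])
th=.40
print([np.round(proj("side",w(P1,[0,-160+220*np.cos(t)-16*np.sin(t),105+220*np.sin(t)+16*np.cos(t)]))) for t in (0,.3,.35,.4,.45)])
for l in ["guard","beaker","funnel","grease","clamp"]:
    print(l,[(round(d['p'],2),np.round(d['box']).tolist()) for d in models.cut_out("side",l)][:1])
```

```text
(array([ 0.8,  0.5, 60.6]), 'roll -0.0', array([ 522.1, -151.8,  146.6]), 't 11.47', 'gap 27.5', 'F', array([ 3.2,  9.9, -3.1]), array([-0.35,  0.34,  1.61,  0.  ,  1.19, -0.1 ]))
[array([[368., 245.]]), array([[378., 203.]]), array([[380., 195.]]), array([[383., 188.]]), array([[387., 181.]])]
guard [(0.84, [221.0, 125.0, 366.0, 322.0])]
beaker [(0.64, [375.0, 172.0, 394.0, 216.0])]
funnel [(0.16, [222.0, 129.0, 370.0, 324.0])]
grease [(0.6, [399.0, 272.0, 445.0, 321.0])]
clamp [(0.84, [228.0, 247.0, 261.0, 281.0])]
```

View pics/w4.png

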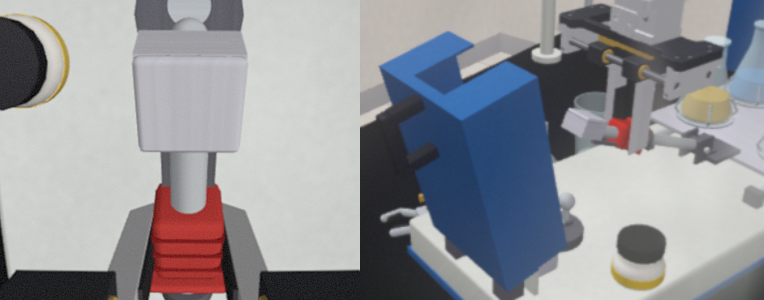

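The socket sits well above the bare ball, at about (380,190) in the side view. That fits a rod angle of about 0.4 rad, or roughly 85 mm of lift. The guard is open and the beaker, jar and clamp haven't moved. The funnel is hidden in this view, but the arm never went near it. I'll settle briefly and hand in.

Call:
carry_out --deltas '[{"dp": [0, 0, 0], "roll": 0, "gripper": -1}, {"dp": [0, 0, 0], "roll": 0, "gripper": -1}, {"dp": [0, 0, 0], "roll": 0, "gripper": -1}, {"dp": [0, 0, 0], "roll": 0, "gripper": -1}]'

```text
clock: 12.15
eef_pos: [522.1, -151.7, 146.5]
eef_rot: [3.141, -0.003, 1.318]
wrist_force: [2.5, 10.1, -4.5]
finger_gap: 27.8
finger_force: 53.1
```

```bash
python3 -c "
from cell import manip
print(manip.sign_off())"
```

```text
the job is handed in; nothing more can be done
None
```

Handed in at about 12 s: the guard rests open on its stop, and the gripper holds the rod by its fully drawn sleeve with the socket about 85 mm above the ball; the beaker, jar and clamp look unmoved, but the funnel was hidden in the last view.

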